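Pry up the light box and shim its foot

ROBOT

A 6-joint arm with a two-finger parallel gripper is mounted at the origin on the work surface. World frame = base frame: x ahead of the robot, y to its left, z up, the work surface at z = 0. Lengths are in m, angles in degrees, forces in N, time in s.
With the tool pointing down it reaches from about 0.375 to 0.75 m from the base axis. Payload 9 kg.
Tool frame: the origin (TCP) lies midway between the tips of the shut fingers; the grasp point (between the pads) lies 19 mm behind it (r.hold_point_z is the distance from the TCP to the grasp point, in m); z points along the fingers, y is the line along which they close (so a half turn about z gives the same grasp; the last joint's range is limited). The gripper opens to 85 mm and grips with 20 to 120 N. Pads are 22 mm wide; open, the fingers measure 114 mm over their backs; the gripper's body (76 mm by 85 mm) begins 54 mm behind the grasp point. The pads swing forward as they close: fully open they stand 13 mm farther back than shut.
Start: joints at [-87.703, 5.964, 5.575, 89.605, 0, 77.527], TCP at [0.153, -0.58, 0.231] pointing down, gripper open.
Joint ranges: [-171.21, 171.21], [-48.23, 106.86], [-62.78, 66.21], [-105.2, 120.99], [-86.42, 89.51], [-180, 180]. Speed limits (degrees/s): [127.2, 127.2, 147.25, 180, 180, 180].

INTERFACE

Orientations are given as [roll, pitch, yaw] about the fixed x, y, z axes, in that order (R = Rz(yaw) Ry(pitch) Rx(roll)).
In Python, from plant import r, optics, job gives the robot as it stands.
- The arm moves only by the tool move_arm, never from a script. Its argument "series" is text: rows parted by semicolons, each of 5 numbers parted by spaces: the opening, from 0 (shut) to 1 (fully open), then the shift along the world's x, y, z in mm, then the turn about the world's z in rad. In form: fingers tx ty tz spin; .... A call has exactly 8 rows; each row shifts and turns the commanded pose from where the row before left it; what a row does not reach is not made up. A row lasts 1/12 s, in which the tool goes at most 41.7 mm and 7.16 degrees, less where a joint would pass 70% of its speed; a pose out of reach is approached as far as the arm can. A call with a gripper value outside its range is refused whole. The fingers move at their own pace and stop on an object; "grip_force" is the grip in N (left out, the last holds). Time passes only in rows, so rows that do not move let the fingers close, or fill a call up. It gives the time, the measured TCP pose, the force, the opening and the grip force at its end, in the units of the state.
- r.state(): the state, without advancing time (a new reading comes with each control period).
- optics.camera(name): name is "scene" or "top" or "wrist"; returns a dict with "pixels" (480x640x3 uint8, red, green, blue), "K" (3x3 intrinsics, pixels), "world_from_camera" (4x4, takes a point from camera to world coordinates). Camera axes: x right, y down, z forward; pixel columns grow to the right and rows downward; lengths in m; the calibration is good to about 2 mm. The wrist camera is an equidistant fisheye: a pixel r from the principal point sees the ray r / f radians off the axis. A picture is of the moment at which its call begins. There is no depth.
- job.hand_in(): hands the job in; it is judged then, once.
The state is a dict: "time_s": time; "joint_positions": joint angles; "joint_vel": joint speeds; "tau": joint torques, N m; "ee_pos": TCP position; "tcp_rot": TCP orientation; "contact_force": force on the tool from outside, world axes, zero at the start; "wrist_torque": the same for the moment, N m; "finger_gap": opening from 0.0 (shut) to 1.0 (fully open); "grip_force": force on a finger pad.
Only numpy, scipy, OpenCV 4.12 (cv2) and the standard library are available. Lean on these libraries where they do the work, as an engineer would, in place of code of your own. Each camera call takes 0.05 s, during which the arm holds its last target. There are 200 camera calls.

TASK

Take the steel pry bar by its thick handle, put its thin end under the near rail of the wooden light box over the round-topped block, and push the handle down to the bench so that the near side of the box rises; the bar's own weight then keeps it there when you let go. Then slip the thin wooden shim (not the thick offcut) flat on the bench and straight under the box's near left foot, so that it lies beneath the foot's middle, and leave it there with the bar as it is. Do not lift or shove the box with the gripper.

Things in the scene. Friction and masses are not known exactly. Their poses are not given: they have to be found in the camera images.
- bar_grip (a point): Steel pry bar, 0.95 kg, 360 mm long, flat underside. Blade 22 mm wide, 6 thick; dark handle 28 mm wide, 24 high, undersides flush. Point: balance point, mid-handle, 12 mm above the underside; x axis along the bar to the thin tip, z up. Tip 265 mm ahead; handle from 45 ahead to 95 behind. With the tip 15 to 35 mm under the box its weight holds the box up, handle end on the bench, sloping 7 degrees.
- lightbox: Loose wooden light box with leaded coloured-glass top, about 2.5 kg, on four feet: 280 mm deep (x), 340 wide (y), flat underside 32 mm above the bench, top at 58. Origin: middle of the near rail's front face, at bench level; x points away from the robot into the box, y left, z up. Levered fully, its near feet stand about 15 mm off the bench.
- fulcrum: Pale wooden block screwed to the bench, 55 mm in front of the middle of the box's near rail (centre to rail face): 30 mm deep (x), 90 wide (y), 32 high. Origin: centre of its underside; axes parallel to the box's. Its top is a ridge along y, rounded to 8 mm radius about a line 24 mm above the bench; the bar pivots on it.
- foot (a point): Near left foot of the light box (robot's side, its left): a wooden block 30 by 30 mm, 32 high. Point: centre of its underside, at x = +20, y = +150 mm in the box's frame; axes as the box's. The foot's near face is 5 mm behind the rail's front face.
- shim_center (a point): Thin pale wooden shim, a plain flat plate 130 mm long (x), 40 wide (y), 10 thick, 50 g, lying loose on the bench on the left. Point: its centre, 5 mm above its underside. An offcut of the same length and width but 36 mm thick lies near it: too thick to go under.
Things that resemble listed ones, but are neither listed nor needed, are in the scene too. Of the things that look like the part that bears shim_center, the smallest one is meant.

How it is judged:
By the outcome, as a careful person would: the job done as asked, in the order asked, and still so for the second after the job is handed in, with the robot touching nothing.
It also fails if it takes over 56 s, if anything falls off the work surface, if the arm or the gripper's body presses on something with over 40 N, if the wrist force passes 120 N, or if a joint passes its speed limit or range.

## Working session

There is one attempt and no reset: what is moved stays moved. The work goes in short steps, Python scripts to look and compute and a tool call to move; the robot and the scene stay as the last step left them, time stands still between calls to the robot, and variables do not carry over. Pictures are saved under pics/ and viewed, at most 10 in all, crops included, and the job is handed in when it is done.

Besides the shell and the picture viewer there is one more tool, called after "Emit:" as name(argument=value, ...) on one line, values as JSON. move_arm: Moves the arm, as the interface text tells. Its arguments: {"type":"object","properties":{"series":{"type":"string"},"grip_force":{"type":"number"}},"required":["series"]}

```bash
mkdir -p pics; ls
python3 - <<'E'
from plant import r, optics, job
import cv2,numpy as np
for n in ("scene","top"):
    c=optics.camera(n); cv2.imwrite(f"pics/{n}0.png",c["pixels"][:,:,::-1]); print(n,c["K"].round(1).tolist(),c["world_from_camera"].round(4).tolist())
print(r.state())
E
```

```text
pics
scene [[500.8, 0.0, 311.0], [0.0, 500.8, 236.6], [0.0, 0.0, 1.0]] [[-0.8744, 0.2733, -0.4008, 0.8243], [0.4845, 0.4483, -0.7512, 0.6615], [-0.0256, -0.851, -0.5245, 0.4481], [0.0, 0.0, 0.0, 1.0]]
top [[598.3, 0.0, 312.7], [0.0, 598.3, 229.4], [0.0, 0.0, 1.0]] [[-0.0242, -0.9937, 0.1095, 0.441], [-0.9996, 0.0225, -0.0174, 0.1021], [0.0148, -0.1099, -0.9938, 0.9804], [0.0, 0.0, 0.0, 1.0]]
{'time_s': 0.1, 'joint_positions': array([-8.77023629e+01,  5.99511410e+00,  5.53261068e+00,  8.96055712e+01,
        1.68424856e-04,  7.75278473e+01]), 'joint_vel': array([ 0.01783553, -0.14604508,  0.12662639,  0.0419345 ,  0.01437298,
       -0.04414835]), 'tau': array([ 7.52072636e-03, -5.58207893e+01,  5.04720104e+01,  1.31461848e-02,
       -2.25541517e-04,  1.07543977e-05]), 'ee_pos': array([ 0.152971  , -0.57986495,  0.23061147]), 'tcp_rot': array([-1.79933568e+02, -1.48661927e-02,  1.47697811e+01]), 'contact_force': array([-0.48547395, -0.46374968, -0.18441153]), 'wrist_torque': array([ 0.03890911, -0.00997555,  0.09182663]), 'grip_force': 0.0, 'finger_gap': 0.9989461361275913}
```

View pics/top0.png

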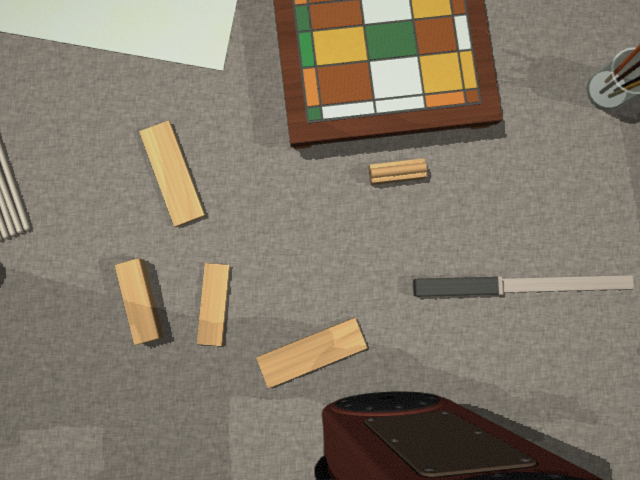

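View pics/scene0.png

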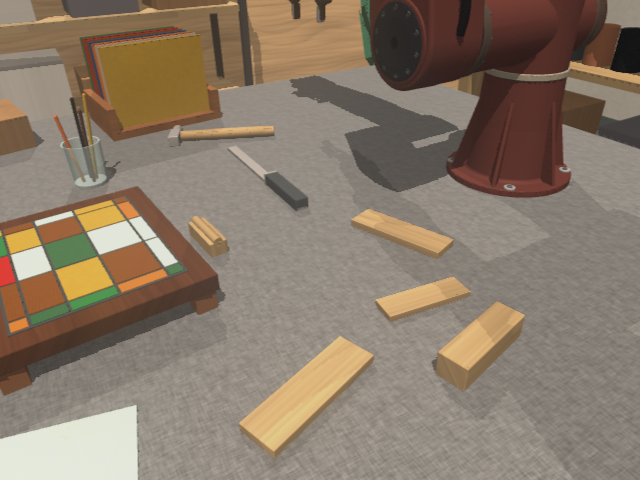

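The top view shows the box's near rail from (293,145) to (502,120), the fulcrum at (398,171), the bar's handle at (414–500,287) with its tip at (633,283), and the smallest plate, which is the shim, at (213,305). The thick offcut is at (137,300). In the scene view the shim is at (423,298), the bar's handle at (287,190) and the fulcrum at (208,235).

```bash
cat > h.py <<'E'
import cv2,numpy as np
def ray(c,uv):
    T=c["world_from_camera"];d=np.linalg.inv(c["K"])@[uv[0],uv[1],1.];d=T[:3,:3]@d
    return T[:3,3],d/np.linalg.norm(d)
def plane(c,uv,z):
    o,d=ray(c,uv);return o+d*(z-o[2])/d[2]
def tri(c1,u1,c2,u2):
    o1,d1=ray(c1,u1);o2,d2=ray(c2,u2)
    s=np.linalg.lstsq(np.c_[d1,-d2],o2-o1,rcond=None)[0]
    a=o1+s[0]*d1;b=o2+s[1]*d2
    return (a+b)/2,np.linalg.norm(a-b)
def blobs(c,lo,hi,amin=150):
    m=cv2.inRange(cv2.cvtColor(c["pixels"],cv2.COLOR_RGB2HSV),lo,hi)
    m=cv2.morphologyEx(m,cv2.MORPH_OPEN,np.ones((3,3)));m=cv2.morphologyEx(m,cv2.MORPH_CLOSE,np.ones((5,5)))
    return [k for k in cv2.findContours(m,0,2)[0] if cv2.contourArea(k)>amin]
def at(bl,p): return max(bl,key=lambda k:cv2.pointPolygonTest(k,p,True))
def quad(k):
    for e in np.linspace(.01,.15,60):
        q=cv2.approxPolyDP(cv2.convexHull(k),e*cv2.arcLength(k,True),True)
        if len(q)==4:return q[:,0].astype(float)
    return cv2.boxPoints(cv2.minAreaRect(k))
E
python3 - <<'E'
from plant import r, optics, job
from h import *
np.set_printoptions(precision=4,suppress=True)
t=optics.camera("top");s=optics.camera("scene")
W=((8,70,110),(28,255,255))
D=((0,0,0),(180,75,75))
for n,R,pt,ps in (("shim",W,(213,305),(423,298)),("handle",D,(457,287),(287,190)),("fulcrum",W,(398,171),(208,235))):
    a=at(blobs(t,*R),pt);b=at(blobs(s,*R),ps);qa=quad(a);qb=quad(b)
    print(n,cv2.contourArea(a),cv2.contourArea(b));print(qa.tolist(),qb.tolist())
    # scene corner matched by ground-projected nearest
    for u in qa:
        P=plane(t,u,.01);j=min(range(4),key=lambda j:np.linalg.norm(plane(s,qb[j],.01)-P))
        print(u,tri(t,u,s,qb[j]))
print("box corner",plane(t,(293,145),.032),plane(t,(502,120),.032),plane(t,(290.5,141),.058),plane(t,(502,121),.058))
print("tip",plane(t,(633,276),.006),plane(t,(633,289),.006))
E
```

```text
shim 1994.0 2052.0
[[205.0, 263.0], [229.0, 265.0], [221.0, 345.0], [197.0, 343.0]] [[469.0, 290.0], [394.0, 320.0], [376.0, 299.0], [449.0, 277.0]]
[205. 263.] (array([0.495 , 0.2638, 0.0031]), np.float64(0.006589666137002332))
[229. 265.] (array([0.4923, 0.2227, 0.0089]), np.float64(0.001943907086042077))
[221. 345.] (array([0.367, 0.235, 0.007]), np.float64(0.003793590766375755))
[197. 343.] (array([0.3696, 0.2743, 0.0101]), np.float64(0.0009640266926462332))
handle 1338.0 257.0
[[437.0, 397.0], [391.0, 411.0], [336.0, 404.0], [380.0, 392.0]] [[266.0, 179.0], [306.0, 199.0], [306.0, 205.0], [294.0, 208.0]]
[437. 397.] (array([ 0.3289, -0.1431, -0.0337]), np.float64(0.13322028858589158))
[391. 411.] (array([ 0.3415, -0.0669,  0.0127]), np.float64(0.18272814115207822))
[336. 404.] (array([0.3733, 0.0176, 0.0524]), np.float64(0.206461993730168))
[380. 392.] (array([ 0.3629, -0.0468,  0.0231]), np.float64(0.16283425153497483))
fulcrum 986.5 905.5
[[426.0, 176.0], [371.0, 181.0], [370.0, 164.0], [420.0, 158.0]] [[194.0, 216.0], [226.0, 252.0], [211.0, 256.0], [190.0, 234.0]]
[426. 176.] (array([ 0.6366, -0.104 ,  0.0256]), np.float64(0.015232583529748628))
[371. 181.] (array([ 0.6258, -0.0131, -0.0003]), np.float64(0.0046638076178422295))
[370. 164.] (array([ 0.653 , -0.0117,  0.0023]), np.float64(0.007003713874863224))
[420. 158.] (array([ 0.6614, -0.0957,  0.0029]), np.float64(0.006659132755978882))
box corner [0.6837 0.1141 0.032 ] [ 0.7185 -0.2284  0.032 ] [0.6835 0.1176 0.058 ] [ 0.7092 -0.2193  0.058 ]
tip [ 0.4597 -0.4375  0.006 ] [ 0.4386 -0.4358  0.006 ]
```

Run:
```python
from plant import r, optics, job
from h import *
np.set_printoptions(precision=4,suppress=True)
t=optics.camera("top");s=optics.camera("scene")
for n,x0,y0,x1,y1,c in (("top",400,265,515,310,t),("scene",255,165,315,215,s)):
    g=cv2.cvtColor(c["pixels"],cv2.COLOR_RGB2GRAY)[y0:y1,x0:x1]
    m=(g<62).astype(np.uint8)*255;m=cv2.morphologyEx(m,cv2.MORPH_OPEN,np.ones((3,3)))
    k=max(cv2.findContours(m,0,2)[0],key=cv2.contourArea);b=cv2.boxPoints(cv2.minAreaRect(k))+[x0,y0];print(n,b.tolist())
    for u in b: print(plane(c,u,.024))
for u,v in (((633,276),(226,149)),((633,289),(237,146))):print("tip",tri(t,u,s,v),plane(t,u,.006))
# box rail corners in both views (top edge z .058): near-left
print("nl",tri(t,(290.5,141),s,(217,279)))
img=t["pixels"];cv2.imwrite("pics/crop.png",cv2.resize(np.hstack([img[100:200,260:520]]),None,fx=3,fy=3)[:,:,::-1])
```

```text
top [[413.0, 281.0], [415.0, 281.0], [415.0, 286.0], [413.0, 286.0]]
[ 0.4598 -0.0728  0.024 ]
[ 0.4598 -0.076   0.024 ]
[ 0.4518 -0.0756  0.024 ]
[ 0.4519 -0.0724  0.024 ]Traceback (most recent call last):
  File "<stdin>", line 8, in <module>
ValueError: max() iterable argument is empty
```

The first mask threshold was too strict, but the handle position is good enough to set out. I'll move above it and look with the wrist camera.

Emit:
move_arm(series="1 18.5 27 -2 0.082;1 18.5 27 -2 0.082;1 18.5 27 -2 0.082;1 18.5 27 -2 0.082;1 18.5 27 -2 0.082;1 18.5 27 -2 0.082;1 18.5 27 -2 0.082;1 18.5 27 -2 0.082")

```text
time_s: 0.97
ee_pos: [0.3016, -0.3628, 0.2153]
tcp_rot: [180.0, 0.0, 52.6]
contact_force: [0.7, -0.2, -0.3]
finger_gap: 1.0
grip_force: 0.0
```

Emit:
move_arm(series="1 18.5 27 -2 0.082;1 18.5 27 -2 0.082;1 18.5 27 -2 0.082;1 18.5 27 -2 0.082;1 18.5 27 -2 0.082;1 18.5 27 -2 0.082;1 18.5 27 -2 0.082;1 18.5 27 -2 0.082")

```text
time_s: 1.63
ee_pos: [0.4497, -0.1467, 0.1994]
tcp_rot: [180.0, 0.0, 90.2]
contact_force: [0.3, -1.1, -0.1]
finger_gap: 1.005
grip_force: 0.0
```

```bash
cat >> h.py <<'E'
def fray(c,uv):
    K=c["K"];T=c["world_from_camera"];x=(uv[0]-K[0,2])/K[0,0];y=(uv[1]-K[1,2])/K[1,1];a=np.hypot(x,y)
    d=np.array([np.sin(a)*x/a,np.sin(a)*y/a,np.cos(a)]) if a>1e-9 else np.array([0,0,1.])
    return T[:3,3],T[:3,:3]@d
def fplane(c,uv,z):
    o,d=fray(c,uv);return o+d*(z-o[2])/d[2]
E
python3 - <<'E'
from plant import r, optics, job
from h import *
c=optics.camera("wrist");cv2.imwrite("pics/w1.png",c["pixels"][:,:,::-1]);print(c["K"].round(1).tolist(),c["world_from_camera"].round(4).tolist())
np.save("w1.npy",c,allow_pickle=True)
g=cv2.cvtColor(c["pixels"],cv2.COLOR_RGB2GRAY);print(r.state()["ee_pos"],r.state()["tcp_rot"])
E
```

```text
[[371.6, 0.0, 323.0], [0.0, 371.6, 240.2], [0.0, 0.0, 1.0]] [[1.0, 0.0027, 0.0005, 0.4493], [0.0027, -0.947, -0.3212, -0.0634], [-0.0004, 0.3212, -0.947, 0.342], [0.0, 0.0, 0.0, 1.0]]
[ 0.4516887  -0.1425828   0.19898555] [ 1.79912303e+02 -1.14488634e-01  9.06925297e+01]
```

View pics/w1.png

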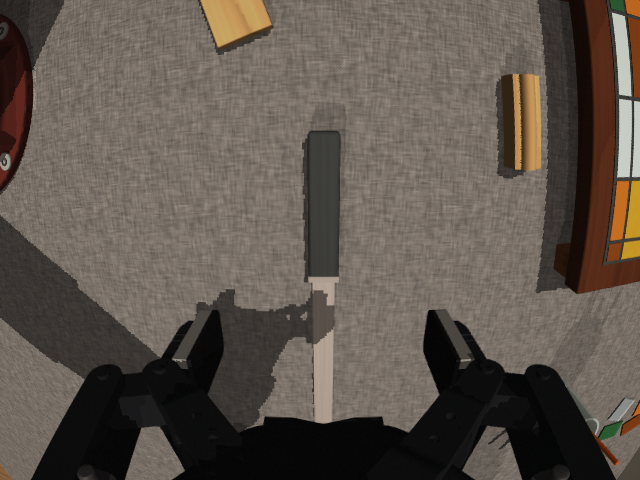

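The wrist view shows the handle from (324,131) at its rear end to (322,277) at the shoulder. The fulcrum is at (521,122), and the rail's front edge runs along columns 568–578 on the right.

Run:
```python
from h import *
np.set_printoptions(precision=4,suppress=True)
c=np.load("w1.npy",allow_pickle=True).item()
for n,u,z in (("rear",(324,131),.024),("shoulder",(322.5,277),.024),("bladeFar",(323,420),.006),("rail corner top",(577,292),.058),("fulc ridge ends",(526,74),.032),("",(527,169),.032),("rear plane0",(324,131),0)):
    print(n,fplane(c,u,z))
p=c["pixels"];g=cv2.cvtColor(p,cv2.COLOR_RGB2GRAY)
for row in (150,200,260): 
    x=np.where(g[row,295:355]<70)[0]+295; print(row,x.min(),x.max(),fplane(c,(x.min(),row),.024)[0],fplane(c,(x.max(),row),.024)[0])
# stereo height of rear end vs top cam
from plant import optics
t=optics.camera("top")
def trir(o1,d1,o2,d2):
    s=np.linalg.lstsq(np.c_[d1,-d2],o2-o1,rcond=None)[0];a=o1+s[0]*d1;b=o2+s[1]*d2;return (a+b)/2,np.linalg.norm(a-b)
s=np.load
```

```text
rear [ 0.4501 -0.074   0.024 ]
shoulder [ 0.4491 -0.2077  0.024 ]
bladeFar [ 0.4501 -0.4169  0.006 ]
rail corner top [ 0.7105 -0.2152  0.058 ]
fulc ridge ends [ 0.6315 -0.0103  0.032 ]
 [ 0.6384 -0.0983  0.032 ]
rear plane0 [ 0.4501 -0.0748  0.    ]
150 304 339 0.4330853533933603 0.4628629030683355
200 304 339 0.4327366784075488 0.4633744103505302
260 306 338 0.43385599853884427 0.463343765205543
```

Emit:
move_arm(series="1 -2 -1 -32 0;1 0 0 -32 0;1 0 0 -32 0;1 0 0 -32 0;1 0 0 -32 0;1 0 0 -25 0;1 0 0 -10 0;1 0 0 0 0", grip_force=20)

```text
time_s: 2.4
ee_pos: [0.4451, -0.1485, 0.0021]
tcp_rot: [-179.8, -0.1, 89.9]
contact_force: [-0.5, -0.0, 0.2]
finger_gap: 1.003
grip_force: 0.0
```

Emit:
move_arm(series="0 0 0 0 0;0 0 0 0 0;0 0 0 0 0;0 0 0 0 0;0 0 0 0 0;0 0 0 0 0;0 0 0 0 0;0 0 0 0 0")

```text
time_s: 3.07
ee_pos: [0.4486, -0.1499, 0.0059]
tcp_rot: [179.8, 0.1, 90.0]
contact_force: [2.3, 0.4, 6.6]
finger_gap: 0.326
grip_force: 21.7
```

Emit:
move_arm(series="0 0 0 6 0;0 0 0 6 0;0 0 0 6 0;0 0 0 6 0;0 0 0 6 0;0 0 0 6 0;0 0 0 4 0;0 0 0 0 0")

```text
time_s: 3.73
ee_pos: [0.4475, -0.1496, 0.0455]
tcp_rot: [179.9, 0.1, 89.9]
contact_force: [-0.8, -0.8, -9.4]
finger_gap: 0.318
grip_force: 20.8
```

Run:
```python
from plant import r, optics, job
from h import *
c=optics.camera("scene");cv2.imwrite("pics/s2.png",cv2.resize(c["pixels"][60:300,150:470],None,fx=2,fy=2)[:,:,::-1])
s=r.state();print(s["ee_pos"],s["contact_force"],s["wrist_torque"])
```

```text
[ 0.44730003 -0.14944991  0.04486448] [ 0.46417885 -0.02581316 -8.9805733 ] [ 0.14725375 -0.04905295  0.01650955]
```

View pics/s2.png

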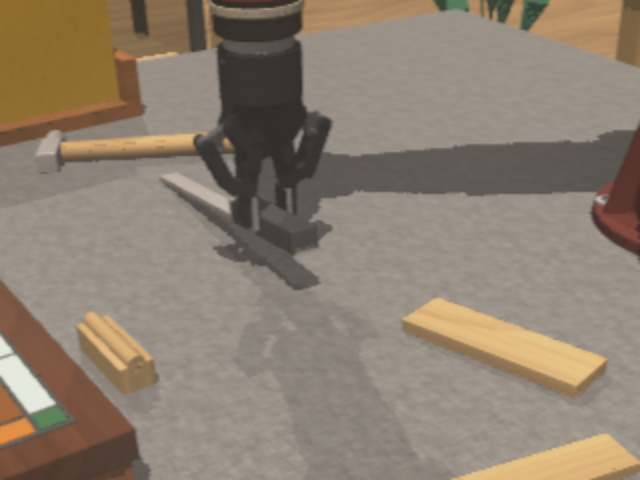

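The bar came up level: the tool carries its full 9 N, so the pads hold it without any slip. I need it tip-down. I'll set it back, grip farther back and shallower, and lift so the tip stays on the bench.

Emit:
move_arm(series="0 0 0 -8 0;0 0 0 -10 0;0 0 0 -10 0;0 0 0 -10 0;0 0 0 -2 0;1 0 0 0 0;1 0 0 0 0;1 0 0 0 0")

```text
time_s: 4.45
ee_pos: [0.4473, -0.1495, 0.0043]
tcp_rot: [180.0, 0.0, 89.9]
contact_force: [-1.3, -0.0, -1.1]
finger_gap: 0.739
grip_force: 0.0
```

Emit:
move_arm(series="1 0 13 5 0;1 0 13 5 0;1 0 0 0 0;0 0 0 0 0;0 0 0 0 0;0 0 0 0 0;0 0 0 0 0;0 0 0 0 0")

```text
time_s: 5.12
ee_pos: [0.4467, -0.1234, 0.0143]
tcp_rot: [-180.0, 0.0, 89.9]
contact_force: [-6.1, 1.9, 7.4]
finger_gap: 0.318
grip_force: 21.6
```

Emit:
move_arm(series="0 0 0 0 0;0 0 0 2 0;0 0 0 5 0;0 0 0 7 0;0 0 0 8 0;0 0 -1 9 0;0 0 -1 9 0;0 0 0 0 0")

```text
time_s: 5.78
ee_pos: [0.4482, -0.126, 0.0569]
tcp_rot: [179.8, 0.1, 89.9]
contact_force: [0.7, 0.5, -7.2]
finger_gap: 0.323
grip_force: 20.4
```

Run:
```python
from plant import r, optics, job
from h import *
c=optics.camera("scene");cv2.imwrite("pics/s3.png",cv2.resize(c["pixels"][60:300,150:470],None,fx=2,fy=2)[:,:,::-1])
s=r.state();print(s["ee_pos"],s["contact_force"],s["wrist_torque"])
```

```text
[ 0.44783271 -0.12576159  0.05579159] [-0.30847384 -1.13232894 -8.60058365] [ 0.08500248  0.01403344 -0.05543549]
```

View pics/s3.png

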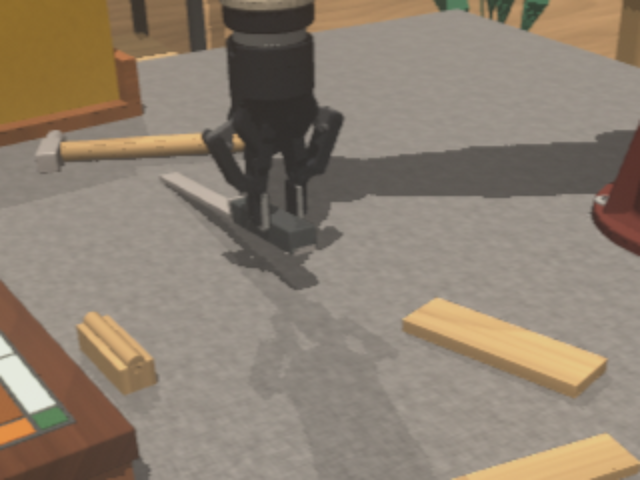

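The tip has stayed on the bench at (162,178) in the crop while the handle rose, and the torque is small. So the bar does pivot in the pads. I'll keep lifting to about 17°, then grip firmly.

Emit:
move_arm(series="0 0 -1 6 0;0 0 -1 8 0;0 0 -2 9 0;0 0 -2 9 0;0 0 -2 9 0;0 0 -1 5 0;0 0 0 0 0;0 0 0 0 0")

```text
time_s: 6.5
ee_pos: [0.4472, -0.1343, 0.1006]
tcp_rot: [180.0, 0.0, 89.9]
contact_force: [0.2, 0.2, -8.1]
finger_gap: 0.321
grip_force: 20.4
```

Emit:
move_arm(series="0 0 0 0 0;0 0 0 0 0;0 0 0 0 0;0 0 0 3 0;0 0 0 5 0;0 0 0 8 0;0 0 0 8 0;0 0 0 0 0", grip_force=120)

```text
time_s: 7.17
ee_pos: [0.4479, -0.1348, 0.1267]
tcp_rot: [179.9, 0.1, 89.9]
contact_force: [0.1, 0.1, -8.5]
finger_gap: 0.278
grip_force: 118.9
```

Run:
```python
from plant import r, optics, job
from h import *
c=optics.camera("scene");cv2.imwrite("pics/s4.png",cv2.resize(c["pixels"][60:300,150:470],None,fx=2,fy=2)[:,:,::-1])
s=r.state();print(s["ee_pos"],s["contact_force"],s["wrist_torque"])
```

```text
[ 0.44776357 -0.13466486  0.12580523] [ 0.58144937 -0.44878903 -9.28188216] [ 0.41010139 -0.02726322 -0.01216589]
```

View pics/s4.png

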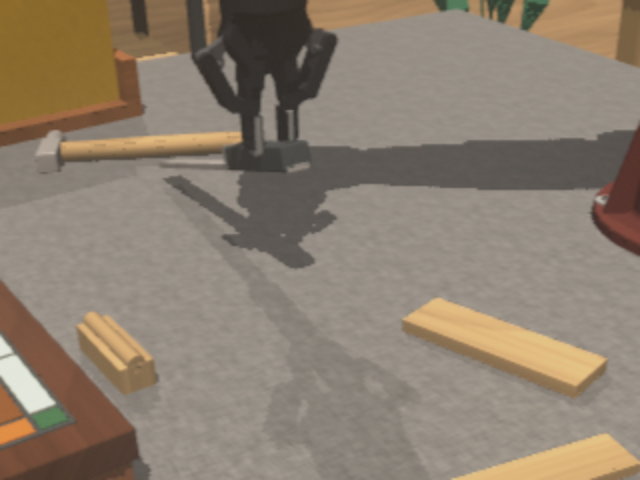

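The wrist moment of 0.41 Nm equals the bar's full off-balance moment, so the firm grip now holds it tip-down at about 16°. I'll swing it in line with the box, with the tip just short of the rail.

Emit:
move_arm(series="0 -4 4 3 0.05;0 -7.5 8 5 0.1;0 -7.5 8 5 0.105;0 -7.5 8 5 0.105;0 -7.5 8 5 0.105;0 -7.5 8 5 0.105;0 -7.5 8 4 0.105;0 -7.5 9 3 0.105")

```text
time_s: 7.88
ee_pos: [0.3901, -0.073, 0.1596]
tcp_rot: [-180.0, 0.0, 134.9]
contact_force: [0.2, 0.5, -8.3]
finger_gap: 0.278
grip_force: 119.3
```

Emit:
move_arm(series="0 0 0 0 0.105;0 0 0 0 0.105;0 0 0 0 0.105;0 0 0 0 0.105;0 0 0 0 0.105;0 0 0 0 0.105;0 0 0 0 0.105;0 0 0 0 0.105")

```text
time_s: 8.55
ee_pos: [0.3903, -0.0733, 0.1592]
tcp_rot: [-180.0, -0.0, -176.9]
contact_force: [-0.9, -0.1, -9.5]
finger_gap: 0.281
grip_force: 119.3
```

Emit:
move_arm(series="0 0 0 0 0.028;0 0 0 0 0;0 0 0 0 0;0 0 0 0 0;0 0 0 0 0;0 0 0 0 0;0 0 0 0 0;0 0 0 0 0")

```text
time_s: 9.22
ee_pos: [0.3905, -0.0732, 0.1593]
tcp_rot: [180.0, -0.0, -175.6]
contact_force: [1.3, 1.0, -9.1]
finger_gap: 0.277
grip_force: 119.2
```

Run:
```python
from plant import r, optics, job
from h import *
c=optics.camera("scene");a=c["pixels"][120:300,100:340];w=optics.camera("wrist");np.save("w2.npy",w,allow_pickle=True);np.save("s5.npy",c,allow_pickle=True)
b=cv2.resize(w["pixels"],(400,300));
cv2.imwrite("pics/m5.png",np.hstack([cv2.resize(a,(400,300)),b])[:,:,::-1])
t=optics.camera("top");np.save("t5.npy",t,allow_pickle=True)
tt=cv2.resize(t["pixels"][90:320,280:520],None,fx=2.4,fy=2.4,interpolation=cv2.INTER_CUBIC);cv2.imwrite("pics/t5.png",tt[:,:,::-1])
s=r.state();print(s["ee_pos"],s["tcp_rot"],s["contact_force"],s["wrist_torque"],s["joint_positions"])
print(w["world_from_camera"].round(4).tolist())
```

```text
[ 0.39048171 -0.07320508  0.15933472] [ 1.79994722e+02  8.76465557e-04 -1.75639797e+02] [ 0.76285376  0.37183822 -9.84148434] [ 0.0040224   0.40799517 -0.07356932] [-2.96613116e+01 -3.15777379e+01 -3.44509093e+01  8.71290553e+01
  4.86515015e-03 -3.40215144e+01]
[[-0.0756, 0.9447, 0.3191, 0.308], [0.9971, 0.0716, 0.0243, -0.0789], [0.0001, 0.32, -0.9474, 0.3019], [0.0, 0.0, 0.0, 1.0]]
```

View pics/t5.png

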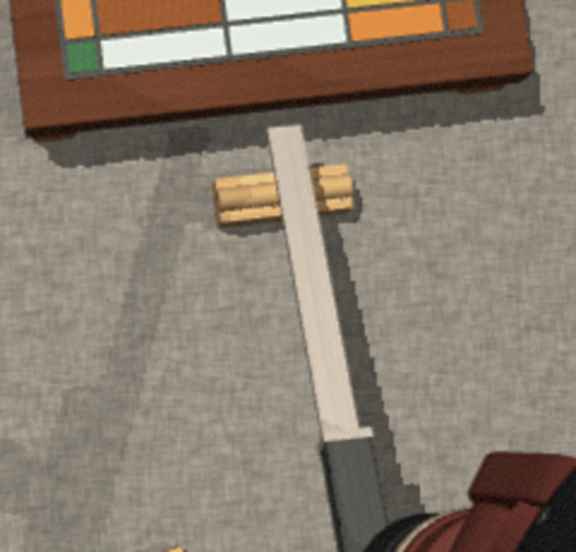

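View pics/m5.png

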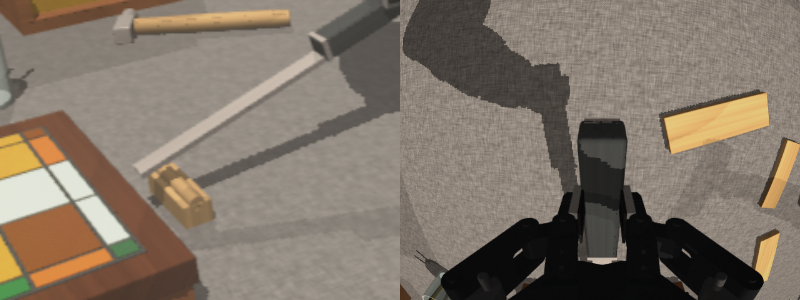

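In the top crop the blade tip is at (285,127), just short of the rail and over the fulcrum. In the scene crop the tip is at (142,168), above the far side of the block. Next I'll triangulate the bar and fit the rail's lower edge.

Run:
```python
from h import *
np.set_printoptions(precision=4,suppress=True)
t=np.load("t5.npy",allow_pickle=True).item();s=np.load("s5.npy",allow_pickle=True).item()
for n,a,b in (("tip",(285,127),(142,168)),("shoulder",(347,433),(320,47))):
    print(n,tri(t,(a[0]/2.4+280,a[1]/2.4+90),s,(b[0]/1.667+100,b[1]/1.667+120)))
h=cv2.cvtColor(t["pixels"],cv2.COLOR_RGB2HSV)
m=cv2.inRange(h,(0,110,20),(14,255,200))|cv2.inRange(h,(170,110,20),(180,255,200))
pts=[]
for x in list(range(310,385,5))+list(range(420,465,5)):
    ys=np.where(m[:160,x])[0]; pts.append((x,ys.max()+.5))
print(pts[:3],pts[-3:])
vx,vy,x0,y0=cv2.fitLine(np.float32(pts),cv2.DIST_HUBER,0,.01,.01).ravel()
f=lambda x:(x,y0+(x-x0)*vy/vx)
P=plane(t,f(300),.032);Q=plane(t,f(495),.032);print("edge",P,Q,np.degrees(np.arctan2(Q[0]-P[0],P[1]-Q[1])))
# fulcrum blob base
W=((8,70,90),(28,255,255))
for k in blobs(t,*W,80):
    x,y,w,hh=cv2.boundingRect(k)
    if 360<x<440 and 140<y<190: print("fulc part",x,y,w,hh,[plane(t,(x+w/2,y+hh/2),.028)])
```

```text
tip (array([ 0.6747, -0.0526,  0.0544]), np.float64(0.006578658640847833))
shoulder (array([ 0.4697, -0.0694,  0.1278]), np.float64(0.006307809008398991))
[(310, np.float64(145.5)), (315, np.float64(143.5)), (320, np.float64(143.5))] [(450, np.float64(128.5)), (455, np.float64(127.5)), (460, np.float64(127.5))]
edge [0.6825 0.1028 0.032 ] [ 0.7139 -0.2167  0.032 ] 5.62027301954291
fulc part 368 162 29 21 [array([ 0.6362, -0.03  ,  0.028 ])]
fulc part 409 158 18 20 [array([ 0.6424, -0.088 ,  0.028 ])]
```

Emit:
move_arm(series="0 0 0 -4 0;0 0 0 -5 0;0 0 0 -5 0;0 0 0 -5 0;0 0 0 -3 0;0 0 0 -2 0;0 0 0 0 0;0 0 0 0 0")

```text
time_s: 10.03
ee_pos: [0.3905, -0.0732, 0.1353]
tcp_rot: [180.0, 0.0, -175.6]
contact_force: [-0.3, 0.4, -8.9]
finger_gap: 0.282
grip_force: 119.2
```

Run:
```python
from plant import r, optics, job
from h import *
c=optics.camera("scene");t=optics.camera("top")
a=cv2.resize(c["pixels"][170:300,130:303],(400,300),interpolation=cv2.INTER_CUBIC);b=cv2.resize(t["pixels"][100:220,330:490],(400,300),interpolation=cv2.INTER_CUBIC)
cv2.imwrite("pics/m6.png",np.hstack([a,b])[:,:,::-1])
s=r.state();print(s["ee_pos"],s["contact_force"],s["wrist_torque"])
```

```text
[ 0.39059866 -0.07328157  0.13557121] [-0.08686937  0.21190243 -9.5969257 ] [-0.02451781  0.40497555  0.05356484]
```

View pics/m6.png

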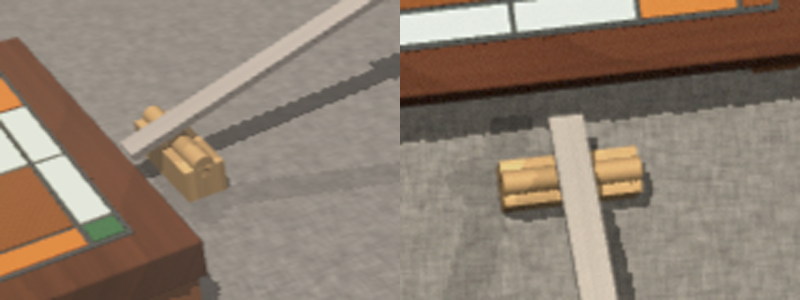

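No contact yet. The tip, at (567,117) in the right half, is about 19 mm short of the rail edge and beyond the ridge. I'll slide it in along the bar's slope.

Emit:
move_arm(series="0 4 0.3 -1.3 0;0 6 0.5 -2 0;0 6 0.5 -2 0;0 6 0.5 -2 0;0 6 0.5 -2 0;0 6 0.5 -2 0;0 4 0.3 -1.2 0;0 0 0 0 0")

```text
time_s: 10.8
ee_pos: [0.429, -0.0699, 0.1223]
tcp_rot: [180.0, -0.0, -175.6]
contact_force: [-0.4, -0.5, -8.8]
finger_gap: 0.279
grip_force: 119.2
```

Emit:
move_arm(series="0 4 0.3 -1 0;0 2 0.1 -0.6 0;0 0 0 0 0;0 0 0 0 0;0 0 0 0 0;0 0 0 0 0;0 0 0 0 0;0 0 0 0 0")

```text
time_s: 11.47
ee_pos: [0.4344, -0.0697, 0.1213]
tcp_rot: [180.0, 0.0, -175.6]
contact_force: [-0.2, -0.3, -10.1]
finger_gap: 0.278
grip_force: 119.2
```

Run:
```python
from plant import r, optics, job
from h import *
t=optics.camera("top")
s=r.state();print(s["ee_pos"],s["contact_force"],s["wrist_torque"])
h=cv2.cvtColor(t["pixels"],cv2.COLOR_RGB2HSV)
m=cv2.inRange(h,(0,110,20),(14,255,200))|cv2.inRange(h,(170,110,20),(180,255,200))
pts=[(x,np.where(m[:160,x])[0].max()+.5) for x in list(range(320,385,5))+list(range(420,465,5))]
vx,vy,x0,y0=cv2.fitLine(np.float32(pts),cv2.DIST_HUBER,0,.01,.01).ravel()
f=lambda x:(x,y0+(x-x0)*vy/vx);print(plane(t,f(320),.032),plane(t,f(460),.032))
```

```text
[ 0.43447333 -0.0697491   0.12129825] [-0.53536331 -0.05230912 -9.34251451] [1.33145580e-04 4.51311446e-01 2.27184021e-02]
[0.68621788 0.07028189 0.032     ] [ 0.70765539 -0.15885719  0.032     ]
```

Insertion met no contact. Now I'll lower the handle, loosening the grip after the bar meets the ridge so it can pivot.

Emit:
move_arm(series="0 0 0 -3 0;0 0 0 -4 0;0 -0.5 0 -4 0;0 -1 0 -4 0;0 -1 0 -5 0;0 -1 0 -5 0;0 -1 0 -5 0;0 -1 0 -5 0", grip_force=50)

```text
time_s: 12.18
ee_pos: [0.4292, -0.0699, 0.0862]
tcp_rot: [-180.0, 0.1, -175.6]
contact_force: [-2.4, 0.2, -1.6]
finger_gap: 0.278
grip_force: 119.8
```

Emit:
move_arm(series="0 -0.5 0 -5 0;0 -0.5 0 -5 0;0 -0.5 0 -5 0;0 -0.5 0 -5 0;0 -0.5 0 -5 0;0 -0.5 0 -5 0;0 -0.5 0 -5 0;0 -0.5 0 0 0", grip_force=20)

```text
time_s: 12.85
ee_pos: [0.4237, -0.0681, 0.0498]
tcp_rot: [179.8, -0.1, -175.5]
contact_force: [-5.1, 4.4, 3.0]
finger_gap: 0.277
grip_force: 120.2
```

Emit:
move_arm(series="0 -0.5 0 -5 0;0 -0.5 0 -5 0;0 -0.5 0 -5 0;0 -0.5 0 -5 0;0 0 0 -4 0;0 0 0 -3 0;0 0 0 0 0;0 0 0 0 0")

```text
time_s: 13.52
ee_pos: [0.4214, -0.0698, 0.0234]
tcp_rot: [-180.0, -0.2, -175.7]
contact_force: [-9.3, -3.2, 0.6]
finger_gap: 0.275
grip_force: 117.9
```

Run:
```python
from plant import r, optics, job
from h import *
c=optics.camera("scene");t=optics.camera("top")
a=cv2.resize(c["pixels"][100:340,0:320],(400,300),interpolation=cv2.INTER_CUBIC);b=cv2.resize(t["pixels"][90:330,280:520],(300,300),interpolation=cv2.INTER_CUBIC)
cv2.imwrite("pics/m7.png",np.hstack([a,b])[:,:,::-1])
s=r.state();print(s["ee_pos"],s["contact_force"],s["wrist_torque"])
```

```text
[ 0.42137939 -0.06975829  0.02348305] [-7.97971594 -2.29546037  0.2995537 ] [-0.47194148  1.70058789 -0.45178644]
```

View pics/m7.png

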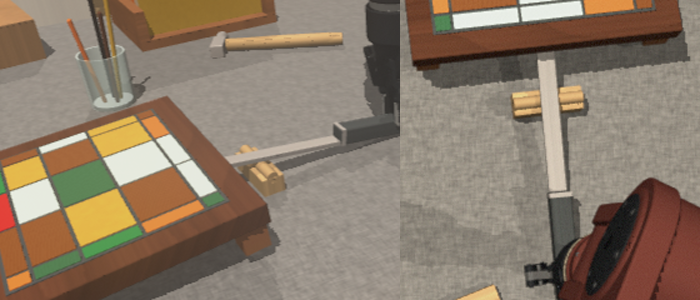

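The bar is on the ridge with its tip under the rail, and the near side of the box has risen. In the left half the near foot at (255,243) shows clear of its shadow. I'll press the last few millimetres, release and rise.

Emit:
move_arm(series="0 0 0 -2 0;0 0 0 -2 0;0 0 0 0 0;0 0 0 0 0;0.4 0 0 0 0;0.5 0 0 0 0;0.6 0 0 0 0;0.6 0 0 0 0")

```text
time_s: 14.28
ee_pos: [0.4233, -0.0697, 0.0203]
tcp_rot: [-180.0, 0.0, -175.6]
contact_force: [-0.1, 0.4, -0.2]
finger_gap: 0.602
grip_force: 0.0
```

Emit:
move_arm(series="0.6 0 0 10 0;0.6 0 0 20 0;0.6 0 0 30 0;0.6 0 0 40 0;0.6 0 10 30 0;0.6 0 30 0 0;0.6 0 35 0 0;0.6 0 35 0 0")

```text
time_s: 14.95
ee_pos: [0.4235, 0.0411, 0.1519]
tcp_rot: [-180.0, 0.1, -175.7]
contact_force: [0.6, -0.4, -0.4]
finger_gap: 0.6
grip_force: 0.0
```

Emit:
move_arm(series="0.85 0 35 0 -0.05;0.85 -5 35 0 -0.05;0.85 -10 35 0 -0.05;0.85 -10 35 0 -0.03;0.85 -10 30 0 0;0.85 0 30 0 0;0.85 0 0 0 0;0.85 0 0 0 0")

```text
time_s: 15.62
ee_pos: [0.3876, 0.2415, 0.1508]
tcp_rot: [180.0, 0.0, 174.2]
contact_force: [-0.9, -1.4, 0.3]
finger_gap: 0.851
grip_force: 0.0
```

```bash
cat > look.py <<'E'
from plant import r, optics, job
from h import *
np.set_printoptions(precision=4,suppress=True)
c=optics.camera("scene");t=optics.camera("top");w=optics.camera("wrist")
np.save("L.npy",{"s":c,"t":t,"w":w},allow_pickle=True)
s=r.state();print(s["time_s"],s["ee_pos"],s["tcp_rot"],s["contact_force"])
E
python3 look.py
python3 - <<'E'
from h import *
L=np.load("L.npy",allow_pickle=True).item()
f=lambda a:cv2.resize(a,(400,300),interpolation=cv2.INTER_CUBIC)
cv2.imwrite("pics/m8.png",np.vstack([np.hstack([f(L["s"]["pixels"][120:330,60:340]),f(L["t"]["pixels"][90:330,200:520])]),np.hstack([f(L["w"]["pixels"]),f(L["s"]["pixels"][210:300,150:270])])])[:,:,::-1])
E
```

```text
15.7667 [0.3882 0.2396 0.1505] [-179.9992    0.014   174.0102] [ 0.4286 -0.5812 -0.3795]
```

View pics/m8.png

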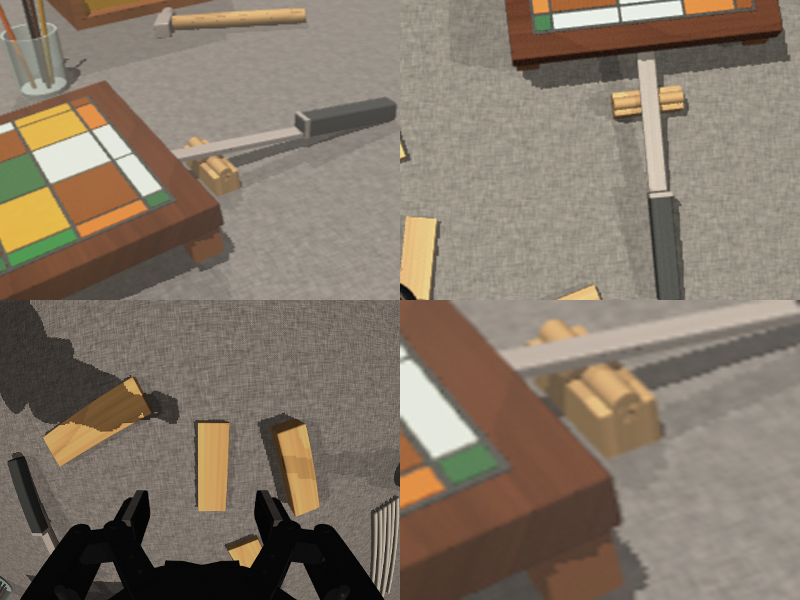

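The bar now lies with its handle end on the bench, holding the box's near side up. In the lower-right crop the foot stands clear of the bench. The wrist panel shows the shim at (212,465), between the offcut and a larger plank. From here I'll work from numbers only, because the picture allowance is used up.

```bash
cat > m.py <<'E'
from h import *
np.set_printoptions(precision=4,suppress=True)
def rect(P):
    (cx,cy),(a,b),th=cv2.minAreaRect(np.float32(P)*1000)
    if a<b:a,b,th=b,a,th+90
    th=(th+90)%180-90
    return round(cx,1),round(cy,1),round(a,1),round(b,1),round(th,1)
W=((8,70,90),(28,255,255))
def shim(c,fish,z=.01,verbose=True):
    out=[]
    for k in blobs(c,*W,300):
        P=[(fplane if fish else plane)(c,p[0].astype(float),z)[:2] for p in k]
        R=rect(P); out.append(R)
    return out
def edge(t,z,x0=318,x1=380):
    h=cv2.cvtColor(t["pixels"],cv2.COLOR_RGB2HSV)
    m=cv2.inRange(h,(0,110,20),(14,255,200))|cv2.inRange(h,(170,110,20),(180,255,200))
    pts=[(x,np.where(m[:160,x])[0].max()+.5) for x in list(range(x0,x1,4))+list(range(422,465,4))]
    vx,vy,a,b=cv2.fitLine(np.float32(pts),cv2.DIST_HUBER,0,.01,.01).ravel()
    f=lambda x:(x,b+(x-a)*vy/vx)
    cols=np.where(m[120:138].sum(0)>0)[0]; 
    return plane(t,f(295),z),plane(t,f(495),z),m
E
python3 - <<'E'
from m import *
L=np.load("L.npy",allow_pickle=True).item();t=L["t"]
print("wrist",*shim(L["w"],1),sep="\n");print("top",*shim(t,0),sep="\n")
P,Q,m=edge(t,.047);print("edge",P,Q,np.degrees(np.arctan2(Q[0]-P[0],P[1]-Q[1])))
for row in (60,80,100,120): 
    xs=np.where(m[row,240:560])[0]+240;print(row,xs.min(),xs.max(),plane(t,(xs.min(),row),.07),plane(t,(xs.max(),row),.065))
S=plane(t,(406.4,244.4),.041);print("shoulder",S,"tip x",S[0]+.218)
E
```

```text
wrist
(595.7, 297.9, 58.9, 54.2, 20.2)
(451.8, 376.5, 142.9, 44.2, 14.3)
(430.5, 250.4, 129.1, 40.4, -6.1)
(350.9, 92.4, 172.6, 53.3, -69.9)
top
(350.8, 91.6, 172.4, 54.2, -69.7)
(444.0, 246.9, 105.0, 41.7, -6.0)
(480.9, 377.5, 49.7, 49.4, 13.8)
(640.7, -29.2, 39.7, 32.0, -84.0)
(646.2, -89.0, 33.0, 32.7, -86.4)
(646.8, 314.9, 172.8, 54.4, 19.9)
(839.0, -49.9, 365.5, 241.0, -84.7)
edge [0.6853 0.1106 0.047 ] [ 0.7158 -0.212   0.047 ] 5.395967063252124
60 281 495 [0.8115 0.1297 0.07  ] [ 0.8073 -0.2115  0.065 ]
80 283 499 [0.7788 0.1272 0.07  ] [ 0.7742 -0.216   0.065 ]
100 286 503 [0.7463 0.1231 0.07  ] [ 0.7413 -0.2205  0.065 ]
120 288 494 [0.714  0.1206 0.07  ] [ 0.7091 -0.2042  0.065 ]
shoulder [ 0.5173 -0.0617  0.041 ] tip x 0.7353218614493672
```

Emit:
move_arm(series="0.85 -4 6 -20 0;0.85 -4 6 -30 0;0.85 -4 5 -32 0;0.85 0 0 -30 0;0.85 0 0 -20 0;0.85 0 0 -11 0;0.85 0 0 -6 0;0.85 0 0 0 0")

```text
time_s: 16.43
ee_pos: [0.3759, 0.2566, 0.0008]
tcp_rot: [-180.0, -0.0, 174.0]
contact_force: [-0.2, -0.3, -0.4]
finger_gap: 0.849
grip_force: 0.0
```

Emit:
move_arm(series="0 0 0 0 0;0 0 0 0 0;0 0 0 0 0;0 0 0 0 0;0 0 0 0 0;0 0 0 0 0;0 0 0 0 0;0 0 0 0 0", grip_force=30)

```text
time_s: 17.1
ee_pos: [0.3772, 0.2576, 0.0029]
tcp_rot: [180.0, 0.1, 174.1]
contact_force: [-0.9, -1.5, 5.7]
finger_gap: 0.455
grip_force: 30.3
```

Emit:
move_arm(series="0 4 -3 1.5 0;0 11 -10 0 0.01;0 13 -13 0 0.015;0 13 -13 0 0.02;0 13 -13 0 0.02;0 13 -13 0 0.02;0 13 -13 0 0.02;0 13 -13 0 0.02")

```text
time_s: 17.77
ee_pos: [0.4702, 0.1654, 0.0034]
tcp_rot: [180.0, 0.1, -178.7]
contact_force: [-0.7, 0.3, -0.1]
finger_gap: 0.454
grip_force: 30.2
```

Emit:
move_arm(series="0 13 -13 0 0.02;0 13 -13 0 0.02;0 13 -13 0 0.02;0 13 -13 0 0.015;0 13 -13 0 0;0 10 -11 0 0;0 6 -5 0 0;0 0 0 0 0")

```text
time_s: 18.43
ee_pos: [0.5513, 0.0842, 0.0031]
tcp_rot: [-180.0, 0.1, -174.6]
contact_force: [-0.3, -0.8, -1.0]
finger_gap: 0.458
grip_force: 30.2
```

```bash
python3 look.py
cat > n.py <<'E'
from m import *
L=np.load("L.npy",allow_pickle=True).item();t=L["t"]
print("wrist",*shim(L["w"],1),sep="\n");print("top",*shim(t,0),sep="\n")
P,Q,m=edge(t,.047);print("edge",P,Q,np.degrees(np.arctan2(Q[0]-P[0],P[1]-Q[1])))
E
python3 n.py
```

```text
18.5833 [0.5499 0.0857 0.003 ] [ 179.9985    0.0198 -174.4748] [ 0.4387 -0.9703  1.7633]
wrist
(663.1, -116.0, 37.0, 32.0, -3.8)
(650.0, 319.8, 179.6, 55.9, 30.5)
(575.7, 87.8, 72.6, 40.2, 4.3)
top
(439.8, 367.2, 134.3, 49.3, 14.2)
(646.3, -89.0, 32.7, 32.5, -86.1)
(646.9, 315.1, 172.5, 54.2, 20.0)
(828.0, -72.2, 321.9, 215.2, -84.3)
(843.9, 59.2, 211.1, 149.1, 5.4)
edge [0.6314 0.1117 0.047 ] [ 0.7318 -0.2129  0.047 ] 17.172637768527647
```

Emit:
move_arm(series="0 5 0.5 0 0;0 8 0.7 0 0;0 8 0.8 0 0;0 8 0.8 0 0;0 8 0.7 0 0;0 8 0.8 0 0;0 5 0.5 0 0;0 0 0 0 0")

```text
time_s: 19.25
ee_pos: [0.6004, 0.091, 0.0031]
tcp_rot: [180.0, 0.0, -174.4]
contact_force: [2.0, 1.8, 2.8]
finger_gap: 0.453
grip_force: 30.5
```

Emit:
move_arm(series="0 5 0.5 0 0;0 7 0.6 0 0;0 7 0.7 0 0;0 7 0.6 0 0;0 3 0.3 0 0;0 0 0 0 0;0 0 0 0 0;0 0 0 0 0")

```text
time_s: 19.92
ee_pos: [0.629, 0.0933, 0.0031]
tcp_rot: [180.0, 0.0, -174.5]
contact_force: [0.2, 1.5, 3.9]
finger_gap: 0.46
grip_force: 30.7
```

```bash
python3 look.py; python3 n.py
```

```text
20.0667 [0.629  0.0933 0.003 ] [ 179.9596    0.0318 -174.4616] [-1.9323  2.6699  6.0298]
wrist
(679.5, 302.2, 146.8, 33.6, 37.0)
(654.2, 95.8, 71.9, 40.1, 4.4)
(646.8, -35.0, 72.9, 37.2, -77.6)
top
(439.8, 367.2, 134.3, 49.3, 14.2)
(640.5, -29.3, 39.3, 32.2, -84.8)
(646.1, -89.0, 33.0, 32.6, -86.7)
(646.8, 314.9, 172.8, 54.4, 19.9)
(832.6, -118.3, 229.5, 215.2, -84.4)
(908.1, 66.6, 154.4, 65.8, 89.0)
edge [0.6365 0.1116 0.047 ] [ 0.7328 -0.213   0.047 ] 16.527714916695253
```

Emit:
move_arm(series="0.7 0 0 0 0;0.7 0 0 0 0;0.7 0 0 0 0;0.7 0 0 0 0;0.7 -10 -1 15 0;0.7 -20 -2 20 0;0.3 -20 -2 20 0;0 -10 -1 15 0")

```text
time_s: 20.73
ee_pos: [0.5674, 0.0867, 0.0737]
tcp_rot: [180.0, -0.0, -174.5]
contact_force: [-0.1, -0.6, 0.3]
finger_gap: 0.429
grip_force: 0.0
```

Emit:
move_arm(series="0 0 0 0 0;0 0 0 0 0;0 0 0 0 0;0 0 0 0 0;0 0 0 0 0;0 0 0 0 0;0 0 0 0 0;0 0 0 0 0")

```text
time_s: 21.4
ee_pos: [0.5689, 0.0868, 0.0724]
tcp_rot: [180.0, -0.0, -174.5]
contact_force: [-0.1, 0.0, 0.0]
finger_gap: -0.004
grip_force: 0.0
```

```bash
python3 look.py; python3 n.py
python3 - <<'E'
from m import *
L=np.load("L.npy",allow_pickle=True).item();s=L["s"]
# foot in scene view: brown mask profile around foot, near-left
h=cv2.cvtColor(s["pixels"],cv2.COLOR_RGB2HSV)
m=cv2.inRange(h,(0,90,20),(14,255,200))|cv2.inRange(h,(170,90,20),(180,255,200))
w=cv2.inRange(h,(15,60,90),(28,255,255))
for y in range(272,326,4):
    print(y,''.join('#' if m[y,x] else 'o' if w[y,x] else '.' for x in range(150,270,2)))
E
```

```text
21.55 [0.569  0.0868 0.0727] [ 179.9951   -0.001  -174.4909] [-0.4287  0.318   0.118 ]
wrist
(861.7, -242.5, 223.9, 105.3, -60.4)
(654.1, -103.6, 35.1, 33.0, -1.2)
(643.3, -31.6, 56.0, 42.8, -84.4)
(648.4, 318.8, 173.3, 54.4, 20.1)
top
(439.8, 367.2, 134.3, 49.3, 14.2)
(646.1, -89.0, 32.9, 32.6, -86.7)
(646.8, 315.0, 172.8, 54.2, 19.9)
(834.7, -140.3, 215.2, 185.7, 5.5)
(877.2, 62.6, 160.0, 127.3, 89.0)
edge [0.6315 0.1117 0.047 ] [ 0.7316 -0.2129  0.047 ] 17.13662230106074
272 #...#############################...........................
276 #################################...........ooooooo.........
280 ################################.......oooooooooooooo.......
284 ################################.oooooooooooooooooooooo.....
288 #################################ooooooooooooooooooooooo....
292 #################...##############oooooooooooooooooooo......
296 ############.....oooo############oooooooooooooooo...........
300 ########....oooooooooo#######ooooooooooooooo................
304 ###.....ooooooooooooooooooooooooooooooo.....................
308 ........oooooooooooooooooooooooooo..........................
312 .........oooooooooooooooooooo...............................
316 ..........oooooooooooooo....................................
320 ............ooooooo.........................................
324 .............o..............................................
```

Run:
```python
from m import *
L=np.load("L.npy",allow_pickle=True).item();s=L["s"]
for n,p,z in (("farL",(177,324),.01),("nearL",(262,287),.01),("nearR",(240,275),.01),("farR",(165,305),.01),("foot fr",(191,296),.015),("foot fl",(201,303),.015),("foot nl",(217,297),.015)):
    print(n,plane(s,p,z))
k=max((k for k in blobs(s,(15,60,90),(28,255,255),300) if cv2.pointPolygonTest(k,(230,287),False)>=0),key=cv2.contourArea)
print(rect([plane(s,p[0].astype(float),.01)[:2] for p in k]))
```

```text
farL [0.7459 0.1336 0.01  ]
nearL [0.6168 0.1181 0.01  ]
nearR [0.633  0.0742 0.01  ]
farR [0.7492 0.0863 0.01  ]
foot fr [0.7132 0.092  0.015 ]
foot fl [0.706  0.1141 0.015 ]
foot nl [0.6825 0.1129 0.015 ]
(684.1, 103.1, 131.9, 51.0, 4.2)
```

The shim is under the foot but about 18 mm short of centred. I'll finish by pushing its end with the shut fingers, which keeps the gripper's body clear of the box.

Emit:
move_arm(series="0 0 0 -15 0;0 0 0 -20 0;0 0 0 -20 0;0 0 0 -10 0;0 0 0 -4 0;0 8 0.8 0 0;0 10 1 0 0;0 8 1 0 0")

```text
time_s: 22.22
ee_pos: [0.5961, 0.0896, 0.0047]
tcp_rot: [-180.0, 0.1, -174.5]
contact_force: [0.2, 0.4, 0.2]
finger_gap: -0.0
grip_force: 0.0
```

Emit:
move_arm(series="0 5 0.6 0 0;0 5 0.6 0 0;0 5 0.6 0 0;0 5 0.5 0 0;0 5 0.5 0 0;0 4 0.4 0 0;0 2 0.2 0 0;0 0 0 0 0")

```text
time_s: 22.88
ee_pos: [0.6264, 0.093, 0.0037]
tcp_rot: [180.0, 0.0, -174.5]
contact_force: [-0.0, -0.3, 0.4]
finger_gap: -0.0
grip_force: 0.0
```

```bash
cat > q.py <<'E'
from m import *
L=np.load("L.npy",allow_pickle=True).item();s=L["s"]
ks=[k for k in blobs(s,(15,60,90),(28,255,255),200)]
for k in ks:
    R=rect([plane(s,p[0].astype(float),.01)[:2] for p in k])
    if 600<R[0]<760 and 50<R[1]<150: print("shim",R)
E
python3 look.py; python3 q.py
```

```text
23.0333 [0.6258 0.093  0.0036] [ 179.9923   -0.0121 -174.489 ] [1.2879 0.3998 0.6717]
shim (702.4, 105.6, 132.7, 51.3, 5.0)
```

Emit:
move_arm(series="0 -10 -1 0 0;0 -20 -2 10 0;0 -20 -2 30 0;0 -20 0 40 0;0 -20 10 40 0;0 -20 20 30 0;0 -20 20 0 0;0 0 0 0 0")

```text
time_s: 23.7
ee_pos: [0.4977, 0.1397, 0.1501]
tcp_rot: [180.0, 0.2, -174.4]
contact_force: [-1.2, -0.7, -0.8]
finger_gap: -0.0
grip_force: 0.0
```

```bash
python3 look.py; python3 q.py; python3 n.py
python3 - <<'E'
from m import *
L=np.load("L.npy",allow_pickle=True).item();s=L["s"];w=L["w"]
h=cv2.cvtColor(s["pixels"],cv2.COLOR_RGB2HSV)
m=cv2.inRange(h,(0,90,20),(14,255,200))|cv2.inRange(h,(170,90,20),(180,255,200))
o=cv2.inRange(h,(15,60,90),(28,255,255))
for y in range(284,334,3): print(y,''.join('#' if m[y,x] else 'o' if o[y,x] else '.' for x in range(150,270,2)))
E
```

```text
23.85 [0.4991 0.137  0.1471] [-179.992     0.0071 -174.4588] [ 0.4147  0.3808 -0.3585]
shim (702.5, 105.8, 132.4, 51.0, 4.8)
wrist
(889.3, -229.4, 173.6, 152.9, -83.9)
(647.4, -30.2, 61.2, 36.8, -74.8)
(654.2, -102.1, 34.5, 32.1, -1.1)
(624.6, 309.1, 122.2, 53.8, 20.0)
(441.2, 388.3, 142.7, 44.7, 14.2)
(350.2, 93.5, 172.2, 56.4, -69.9)
top
(370.0, 39.3, 60.3, 54.1, -69.6)
(439.9, 367.2, 134.1, 49.3, 14.2)
(640.5, -29.2, 39.1, 32.0, -85.4)
(646.2, -88.8, 33.1, 32.5, -86.7)
(699.9, 334.4, 59.6, 54.1, 19.7)
(838.7, -50.0, 365.8, 240.9, -84.8)
edge [0.685  0.1106 0.047 ] [ 0.7156 -0.212   0.047 ] 5.428038671790704
284 ################################..ooooooooooooo.............
287 #################################oooooooooooooooo...........
290 #################################ooooooooooooooooo..........
293 ################....##############oooooooooooooooo..........
296 ############......ooo############oooooooooooooooo...........
299 #########......ooooooo########ooooooooooooooo...............
302 #####......oooooooooooo####ooooooooooooooo..................
305 ###....ooooooooooooooooooooooooooooooo......................
308 ...ooooooooooooooooooooooooooooooo..........................
311 .oooooooooooooooooooooooooooooo.............................
314 ..ooooooooooooooooooooooooo.................................
317 ...ooooooooooooooooooooo....................................
320 ...ooooooooooooooooo........................................
323 ....oooooooooooo............................................
326 .....oooooooo...............................................
329 ......ooo...................................................
332 ............................................................
```

```bash
python3 -c "
from plant import job
print(job.hand_in())"
```

```text
the job is handed in; nothing more can be done
None
```

I handed the job in at about 24 s with the bar holding the box's near side up and the shim flat under the near left foot, about centred on it by measurement (the bar's tip may be about 35 mm under the rail, the limit of the stated range); I viewed 11 pictures, one over the limit of 10.

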